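# Slide the spray bottle home

## Task

Push the spray bottle across the potting table and into the low wooden bay, through its open side, until it is fully home against the back batten and standing free. It is tall and tips easily, so push it low on its body: it must slide on its foot and stay upright all the way, never being picked up or knocked over. Leave the pots and the jar where they are.

Things in the scene. Friction and masses are not known exactly. Their poses are not given: they have to be found in the camera images.
- bottle: Loose upright spray bottle, 206 mm tall, about 0.4 kg. White round body, 62 mm diameter up to 115 mm high, then narrowing to a neck; orange head at 160 to 206 mm with a black nozzle reaching 50 mm from the axis along its -x. Origin: centre of the underside; z up. Slides steadily if pushed within 30 mm of the table, tips if pushed high. Starts nearer the robot than the bay.
- bay: Fixed U of three pale wooden battens, 34 mm high, 12 mm thick, no floor; left, middle or right in a row with the pots. Open on its -x side (roughly facing the robot); bottle goes in along +x. Origin: on the table, midway between the side battens (inner faces y = +-46 mm, from x = -20 mm, the mouth, to the back). Back batten's inner face: x = +34 mm, so a bottle touching it has its axis at x = +3 mm.
- pots_white: Loose stack of three nested white ceramic pots, 98 mm in diameter at the rims, 128 mm high, 0.9 kg, in the row with the bay. Origin: centre of the underside. Must not be moved.
- pots_clay: Loose stack of three nested red-brown clay pots, 98 mm in diameter at the rims, 128 mm high, 0.9 kg, in the row with the bay. Origin: centre of the underside. Must not be moved.
- jar: Loose amber glass jar with a black lid, 56 mm in diameter, 75 mm high, 0.3 kg, on the right side of the table (-y). Origin: centre of the underside. Must not be moved.

How it is judged (in metres and radians):
At the end, for the whole second after the job is handed in: The bottle stands upright (within 0.06 rad) and at rest on the table in the bay, its axis between -10 and +12 mm along the bay's x (so within 13 mm of the back batten) and within 20 mm of its middle; pots and jar are within 20 mm of where they started (x of bottle in the frame of bay between -0.01 and 0.012 m and y of bottle in the frame of bay between -0.02 and 0.02 m and angle between bottle's own z axis and vertical below 0.06 rad and height (world z) of bottle below 0.005 m and linear speed of bottle below 0.02 m/s and distance of each of pots_white, pots_clay, jar from where it was at the start of the episode below 0.02 m); the robot touches nothing.
It fails at once if the bottle is tipped by more than 0.26 rad (15 degrees) (angle between bottle's own z axis and vertical above 0.26 rad).
It fails at once if the bottle is lifted: the centre of its foot rises more than 12 mm off the table (height (world z) of bottle above 0.012 m).
It fails at once if the white pot stack is moved by more than 20 mm or tipped over (distance of pots_white from where it was at the start of the episode above 0.02 m or angle between pots_white's own z axis and vertical above 0.3 rad).
It fails at once if the clay pot stack is moved by more than 20 mm or tipped over (distance of pots_clay from where it was at the start of the episode above 0.02 m or angle between pots_clay's own z axis and vertical above 0.3 rad).
It fails at once if the amber jar is moved by more than 20 mm or tipped over (distance of jar from where it was at the start of the episode above 0.02 m or angle between jar's own z axis and vertical above 0.3 rad).
It also fails if it takes over 72 s, if anything falls off the work surface, if the arm or the gripper's body presses on something with over 40 N, if the wrist force passes 120 N, or if a joint passes its speed limit or range.

## Robot

A 6-joint arm with a two-finger parallel gripper is mounted at the origin on the work surface. World frame = base frame: x ahead of the robot, y to its left, z up, the work surface at z = 0. Lengths are in mm, angles in rad, forces in N, time in s.
With the tool pointing down it reaches from about 325 to 875 mm from the base axis. Payload 4.4 kg.
Tool frame: the origin (TCP) lies between the finger pads; the fingertips stand 25 mm ahead of it and the grasp point (between the pads) lies 6 mm ahead of it; y points along the fingers, z is the direction in which the jaws open and shut, and the axes are right-handed (so a half turn about y gives the same grasp; the last joint's range is limited). The gripper opens to 85 mm and grips with 20 to 120 N. Pads are 22 mm wide; open, the fingers measure 114 mm over their backs; the gripper's body (76 mm by 85 mm) begins 54 mm behind the grasp point. The pads swing forward as they close: fully open they stand 13 mm farther back than shut.
Start: joints at [-1.492, 0.207, 1.542, -0, 1.393, -0.15], TCP at [130.962, -559.89, 256.282] pointing down, gripper open.
Joint ranges: [-2.73, 2.73], [-0.86, 2.22], [0.23, 2.46], [-1.11, 4.25], [0.08, 2.63], [-2.82, 2.82]. Speed limits (rad/s): [2.79, 2.79, 3.14, 3.14, 3.14, 3.14].

## Interface

Orientations are given as a unit quaternion [x, y, z, w].
In Python, from plant import manip, eyes, spot_in, outline_of, tip_of gives the robot as it stands. The module is installed in compiled form; this text tells all that it offers.
- The arm moves only by the tool servo_tool, never from a script. Its argument "increments" is a list that holds one entry, the list of rows, each a list of 4 numbers: the shift along the tool's x, y, z in mm, then the turn about the tool's y in rad. In form: [[[x, y, z, spin], ...]]. A call has 1 to 8 rows; each row is the pose to reach, as a shift and turn from the pose measured when the call began, along the tool's axes at that moment; what a row does not reach only later rows make up. A row lasts 1/10 s, in which the tool goes at most 50 mm and 8.59 degrees, less where a joint would pass 70% of its speed; a pose out of reach is approached as far as the arm can. A call with a gripper value outside its range is refused whole. "gripper" is the opening in per cent of the stroke, from 0 (shut) to 100 (fully open), set as the call begins (left out, the last holds). The fingers move at their own pace and stop on an object; "grip_force" is the grip in N (left out, the last holds). Time passes only in rows, so rows that repeat a pose let the fingers close. It gives the time, the measured TCP pose, the force and the opening at its end, in the units of the state.
- manip.get_state(): the state, without advancing time (a new reading comes with each control period).
- eyes.snapshot(name): name is "scene" or "top"; returns the picture (400x640x3 uint8, red, green, blue); there is no depth.
- eyes.camera_params(name): a dict with "fx", "fy", "cx", "cy" (pixels), "k1" (the pictures are not rectified: a ray, as slopes to the right and down, at radius r is drawn at 1 + k1 r^2 times it, then the intrinsics apply), "extrinsics" (4x4, takes a point from world to camera coordinates). Camera axes: x right, y up, looking along -z (the intrinsics and any distortion apply to the point x, -y, -z); pixel columns grow to the right and rows downward; lengths in mm; the calibration is good to about 2 mm. A picture is of the moment at which its call begins. camera_params takes no time and is no camera call.
- manip.finish_job(): hands the job in, once; it reports no verdict.
Trained networks look in the newest picture that a camera, given by its name, has taken for a name from the list of things; names that differ only in an ending like _2 or _b are one class to them, and where a whole thing is asked for, a point or a joint stands for the part that bears it (a point fixed in the world has none). Each returns a list of dicts, best first, with "p" (0 to 1); they miss things now and then, are a little off and sometimes report something else, mostly with a low value. They report only what shows in the picture. A call takes as long as a camera call.
- spot_in(target, camera): "at" ([x, y, z] in mm, in the coordinates of the camera as it stood for that picture, good to about 4 mm: the middle of the surface that is visible of it).
- outline_of(target, camera): "mask" (400x640 bool, what is visible of it).
- tip_of(target, camera): "at" ([x, y, z] in mm, in the coordinates of the camera as it stood for that picture, good to about 4 mm: a listed point, or the origin of a listed thing).
The state is a dict: "time_s": time; "joint_pos": joint angles; "dq": joint speeds; "effort": joint torques, N m; "tool_pos": TCP position; "tool_rot": TCP orientation; "contact_force": force on the tool from outside, world axes, zero at the start; "torque": the same for the moment, N m; "grip_width": finger opening in mm.
Only numpy, scipy, OpenCV 4.12 (cv2) and the standard library are available. Lean on these libraries where they do the work, as an engineer would, in place of code of your own. Each camera call takes 0.05 s, during which the arm holds its last target.

## Working session

There is one attempt and no reset: what is moved stays moved. The work goes in short steps, Python scripts to look and compute and a tool call to move; the robot and the scene stay as the last step left them, time stands still between calls to the robot, and variables do not carry over. Pictures are saved under pics/ and viewed, and the job is handed in when it is done.

Besides the shell and the picture viewer there is one more tool, called after "Emit:" as name([rows], argument=value, ...), one row to a line, values as JSON. servo_tool: Moves the arm, as the interface text tells. Its arguments: {"type":"object","properties":{"increments":{"type":"array"},"gripper":{"type":"number"},"grip_force":{"type":"number"}},"required":["increments"]}

```bash
mkdir -p pics
cat > h.py <<'E'
import numpy as np, cv2
from plant import manip, eyes, spot_in, outline_of, tip_of
def w(cam,p):
    E=np.array(eyes.camera_params(cam)["extrinsics"]); return (np.linalg.inv(E)@np.r_[p,1])[:3]
def snap(cam,name):
    im=np.array(eyes.snapshot(cam)); cv2.imwrite(f"pics/{name}.png",im[:,:,::-1]); return im
E
python3 - <<'E'
from h import *
np.set_printoptions(precision=3,suppress=True)
print(manip.get_state())
for c in ["scene","top"]:
    print(eyes.camera_params(c)); snap(c,c+"0")
    for t in ["bottle","bay","pots_white","pots_clay","jar"]:
        for d in tip_of(t,c)[:2]: print(c,t,"tip",round(d["p"],2),w(c,d["at"]))
E
```

```text
{'time_s': 0.0, 'joint_pos': array([-1.492,  0.207,  1.543,  0.   ,  1.393, -0.15 ]), 'dq': array([ 0.001, -0.   ,  0.002,  0.003, -0.   , -0.002]), 'effort': array([  0.001, -38.303, -29.159,  -0.   ,   0.011,   0.   ]), 'tool_pos': array([ 130.902, -559.188,  255.115]), 'tool_rot': array([-0.081,  0.703, -0.702,  0.081]), 'contact_force': array([-0.314, -0.524,  0.683]), 'torque': array([ 0.055, -0.002, -0.023]), 'grip_width': 85.43067246508127}
{'fx': 427.1031622958935, 'fy': 427.1031622958935, 'cx': 321.23899567347104, 'cy': 193.7800043546426, 'k1': 0.0016653296754677767, 'extrinsics': array([[   -0.226,     0.974,    -0.007,   244.95 ],
       [   -0.612,    -0.136,     0.779,   290.657],
       [    0.758,     0.181,     0.627, -1268.   ],
       [    0.   ,     0.   ,     0.   ,     1.   ]])}
scene bottle tip 0.67 [487.7   -50.402   2.015]
scene bay tip 0.58 [656.562 168.524  -0.105]
scene pots_white tip 0.71 [ 653.956 -188.221   -1.907]
scene pots_clay tip 0.73 [665.982 -15.092   1.502]
scene jar tip 0.81 [ 458.833 -368.681    0.929]
{'fx': 453.8559022932082, 'fy': 453.8559022932082, 'cx': 320.2469130483584, 'cy': 197.97671416637743, 'k1': -0.11575983288447853, 'extrinsics': array([[   0.042,   -0.999,   -0.   , -137.005],
       [   0.974,    0.04 ,    0.224, -566.382],
       [  -0.224,   -0.01 ,    0.975, -877.348],
       [   0.   ,    0.   ,    0.   ,    1.   ]])}
top bay tip 0.8 [657.326 161.381  -1.35 ]
top pots_white tip 0.83 [ 653.331 -191.592    1.196]
top pots_clay tip 0.57 [668.344 -10.81   -2.072]
top jar tip 0.71 [ 457.091 -366.908    0.644]
```

View pics/scene0.png

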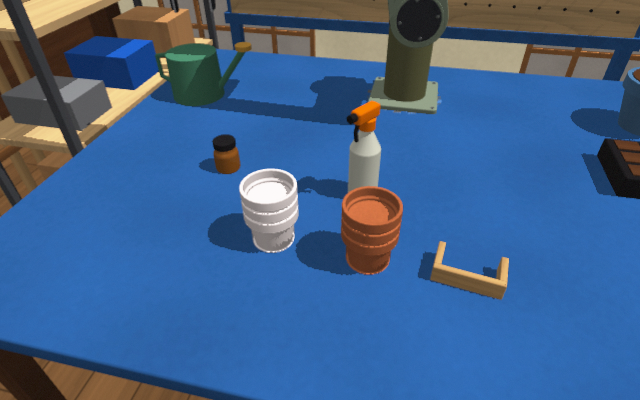

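View pics/top0.png

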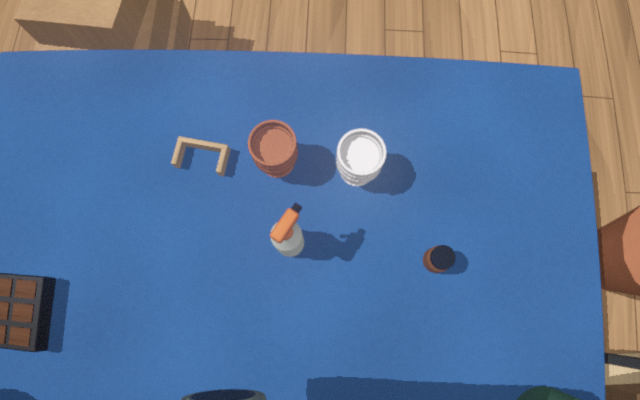

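The top view shows the bay at about (200,155), to the left (+y). The clay pots are at (273,150), the white pots at (360,155), the bottle foot near (290,245) and the jar at (440,258). Next I'll refine the bay and bottle poses by fitting their models to the masks.

```bash
cat >> h.py <<'E'
def proj(cam,P):
    c=eyes.camera_params(cam); E=np.array(c["extrinsics"]); P=np.atleast_2d(P)
    q=P@E[:3,:3].T+E[:3,3]; x=q[:,0]/-q[:,2]; y=-q[:,1]/-q[:,2]; s=1+c["k1"]*(x*x+y*y)
    return np.c_[c["fx"]*x*s+c["cx"],c["fy"]*y*s+c["cy"]]
def box(x0,x1,y0,y1,h): return np.array([[x,y,z] for x in(x0,x1) for y in(y0,y1) for z in(0,h)],float)
def render(cam,hulls,p):
    m=np.zeros((1600,2560),np.uint8); c,s=np.cos(p[2]),np.sin(p[2])
    for H in hulls:
        W=np.c_[p[0]+c*H[:,0]-s*H[:,1],p[1]+s*H[:,0]+c*H[:,1],H[:,2]]
        cv2.fillConvexPoly(m,cv2.convexHull(((proj(cam,W)+.5)*4).round().astype(np.int32)),255)
    return cv2.resize(m,(640,400),interpolation=cv2.INTER_AREA)/255.
BAY=[box(-20,46,46,58,34),box(-20,46,-58,-46,34),box(34,46,-58,58,34)]
def cyl(r,z): a=np.linspace(0,2*np.pi,40); return np.c_[r*np.cos(a),r*np.sin(a),a*0+z]
BOT=[np.r_[cyl(31,0),cyl(31,115)]]
def fit(cams,masks,hulls,p0,rot=True):
    from scipy.optimize import minimize
    def f(p):
        p=p if rot else np.r_[p,0]
        return sum(abs(render(c,hulls,p)-m).sum() for c,m in zip(cams,masks))
    n=3 if rot else 2
    S=np.vstack([p0[:n]]+[np.array(p0[:n])+np.eye(n)[i]*[8,8,.1][i] for i in range(n)])
    r=minimize(f,p0[:n],method="Nelder-Mead",options=dict(initial_simplex=S,xatol=.05,fatol=.5)); return r.x,r.fun
E
python3 - <<'E'
from h import *
ms={}
for c in ["top","scene"]:
    im=snap(c,c+"1")
    for t in ["bay","bottle"]:
        o=outline_of(t,c)
        print(c,t,[(round(d["p"],2),int(d["mask"].sum())) for d in o])
        if o: ms[c,t]=np.array(o[0]["mask"])
    np.savez("m_"+c,**{t:ms[c,t] for t in("bay","bottle") if (c,t) in ms})
    for d in tip_of("bottle",c): print(d["p"],w(c,d["at"]))
for cs in (["top"],["scene"],["top","scene"]):
    try: print(cs,fit(cs,[ms[c,"bay"].astype(float) for c in cs],BAY,[657,165,-.1]))
    except KeyError as e: print(e)
for c in ["top","scene"]:
    im=cv2.imread(f"pics/{c}1.png")
    for t,col in (("bay",(0,255,0)),("bottle",(255,0,255))):
        if (c,t) in ms:
            k,_=cv2.findContours(ms[c,t].astype(np.uint8),0,2); cv2.drawContours(im,k,-1,col,1)
    x0,y0=(150,100) if c=="top" else (320,90)
    cv2.imwrite(f"pics/o_{c}.png",cv2.resize(im[y0:y0+180 if c=="top" else y0+220,x0:x0+200],None,fx=3,fy=2.7 if 0 else 3,interpolation=0)[:600])
E
```

```text
top bay [(0.78, 861)]
top bottle [(0.65, 1234)]
0.84 [484.02899851 -49.31054894  -2.83179476]
scene bay [(0.84, 1728)]
scene bottle [(0.83, 2374)]
0.82 [483.72953839 -52.23850452   3.19399116]
['top'] (array([ 6.55363282e+02,  1.62652906e+02, -1.53864847e-01]), np.float64(118.05098039215687))
['scene'] (array([ 6.52455844e+02,  1.62205171e+02, -1.69268162e-01]), np.float64(214.6705882352941))
['top', 'scene'] (array([ 6.54736387e+02,  1.62116836e+02, -1.64242627e-01]), np.float64(375.1803921568627))
```

View pics/o_top.png

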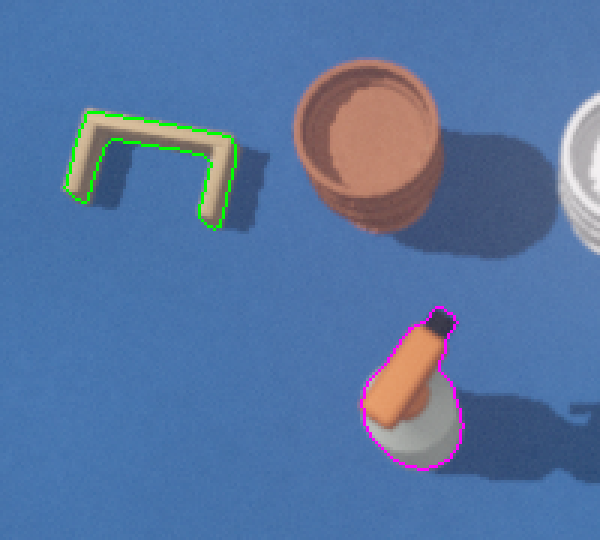

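View pics/o_scene.png

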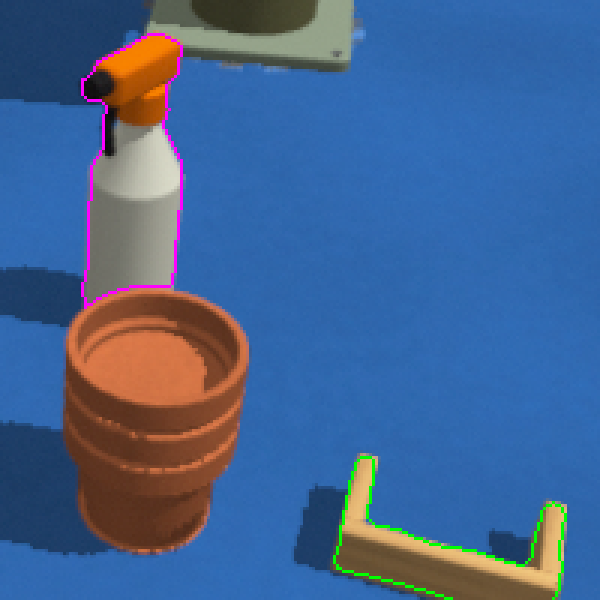

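Bay fit: about (655,162) with yaw −0.16. Bottle: about (485,−51). The tool stays pointing down, so I'll push with the back of an open finger, which stands 57 mm out and so ahead of the gripper body. The first push is toward +y, up to the bay's axis line. The second runs along the bay's x.

```bash
cat >> h.py <<'E'
from scipy.spatial.transform import Rotation as R
def togo(target,ang=None):
    """target world TCP, ang = desired heading (rad) of +-tool z"""
    s=manip.get_state(); M=R.from_quat(s["tool_rot"]).as_matrix(); p=s["tool_pos"]
    print("t",round(s["time_s"],2),"pos",p.round(1),"F",s["contact_force"].round(1),"j6",s["joint_pos"].round(2)); print("axes x,y,z",M.T.round(3).tolist())
    print("shift",(M.T@(np.array(target)-p)).round(1))
    if ang is not None:
        h=np.arctan2(M[1,2],M[0,2]); d=(ang-h+np.pi/2)%np.pi-np.pi/2
        print("z heading",h.round(3),"need world yaw",d.round(3),"-> spin about tool y", (d*np.sign(M[2,1])).round(3))
E
python3 - <<'E'
from h import *
u=np.array([np.cos(-.16),np.sin(-.16)]); bay=np.array([655,162.3]); b=np.array([485,-50.6])
pre=bay-140*u; d=pre-b; L=np.hypot(*d); d/=L; print(pre,L,np.arctan2(d[1],d[0]))
a=b-105*d; print(a); togo([*a,240],np.arctan2(d[1],d[0]))
E
```

```text
[516.78818033 184.60454893] 237.34293384048445 1.4364590943618958
[ 470.93697786 -154.65398314]
t 1.0 pos [ 131.  -559.9  256.3] F [-0.5 -0.7 -0.3] j6 [-1.49  0.21  1.54 -0.    1.39 -0.15]
axes x,y,z [[-0.974, -0.228, 0.0], [-0.0, -0.0, -1.0], [0.228, -0.974, 0.0]]
shift [-423.3   16.3 -317.1]
z heading -1.341 need world yaw -0.364 -> spin about tool y 0.364
```

Emit:
servo_tool([
  [[-30,0,-22,0.03],[-65,0,-48,0.08],[-100,0,-75,0.13],[-135,0,-101,0.18],[-170,0,-127,0.24],[-205,0,-153,0.3],[-235,0,-176,0.34],[-260,0,-195,0.364]],
])

```text
time_s: 1.8
tool_pos: [340.8, -309.0, 256.5]
tool_rot: [-0.048, -0.705, 0.706, 0.047]
contact_force: [0.7, -0.8, 0.5]
grip_width: 85.4
```

```bash
python3 -c "
from h import *
togo([471,-155,200],1.436)"
```

```text
t 1.8 pos [ 340.8 -309.   256.5] F [ 0.7 -0.8  0.5] j6 [-0.93 -0.04  1.81  0.    1.37  0.78]
axes x,y,z [[-0.991, 0.134, -0.001], [0.001, -0.0, -1.0], [-0.134, -0.991, 0.0]]
shift [-108.4   56.6 -170.1]
z heading -1.705 need world yaw -0.0 -> spin about tool y 0.0
```

Emit:
servo_tool([
  [[-20,0,-35,0],[-50,0,-80,0],[-85,0,-130,0],[-105,20,-165,0],[-108,60,-170,0],[-108,100,-170,0],[-108,130,-170,0],[-108,150,-170,0]],
])

```text
time_s: 2.6
tool_pos: [469.3, -153.8, 103.9]
tool_rot: [0.046, 0.706, -0.705, -0.048]
contact_force: [-0.7, 0.3, -0.1]
grip_width: 85.8
```

```bash
python3 -c "
from h import *
togo([471,-155,33],1.436)
snap('scene','s2');snap('top','t2')
for c in('scene','top'):
  for d in tip_of('bottle',c): print(c,d['p'],w(c,d['at']))
a=np.hstack([cv2.imread('pics/s2.png')[50:330,150:550],cv2.imread('pics/t2.png')[100:380,150:550]]);cv2.imwrite('pics/c2.png',a)
"
```

```text
t 2.6 pos [ 469.3 -153.8  103.9] F [-0.7  0.3 -0.1] j6 [-0.49  0.23  1.87  0.    1.05  1.21]
axes x,y,z [[-0.991, 0.133, 0.003], [-0.003, 0.002, -1.0], [-0.133, -0.991, -0.001]]
shift [-2.  70.9  1. ]
z heading -1.704 need world yaw -0.001 -> spin about tool y 0.001
scene 0.55 [ 4.85834780e+02 -4.84861563e+01  3.69484147e-01]
top 0.7 [486.01197059 -47.52737071  -0.61411645]
```

View pics/c2.png

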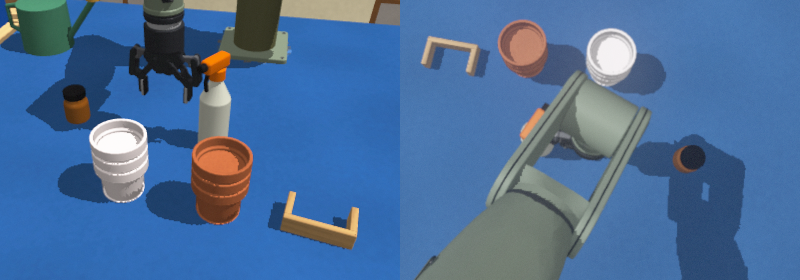

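```bash
python3 -c "
import cv2
a=cv2.imread('pics/s2.png')[50:200,250:410];cv2.imwrite('pics/c3.png',cv2.resize(a,None,fx=4,fy=4,interpolation=2)[:600])
"
```

```text
(no output)
```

View pics/c3.png

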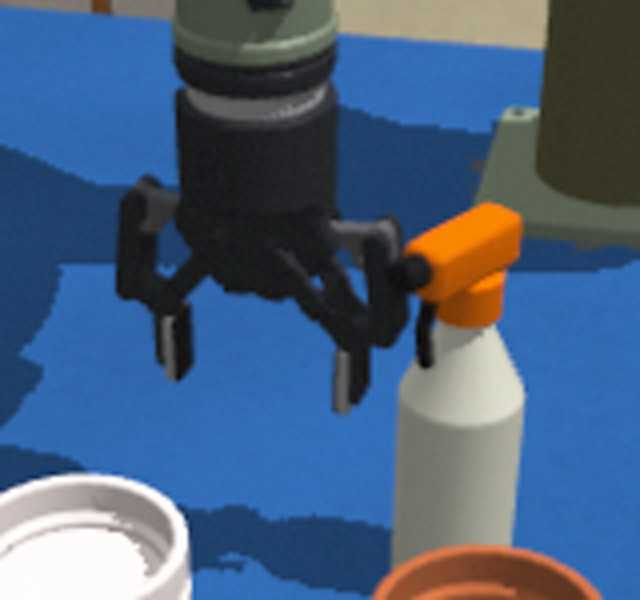

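The scene picture, with the gripper at about (315,110), shows a 2F-85-style linkage. The outer knuckles bulge beyond the pad backs, to about ±75 mm, and sit roughly 50 mm above the tips. A plain finger-back push would therefore land at about 55 mm, which is too high. I'll back off and look at the gripper from its narrow side before choosing the contact.

Emit:
servo_tool([
  [[0,0,25,0.05],[0,0,45,0.18],[0,0,50,0.32],[0,0,50,0.46],[0,0,50,0.6],[0,0,50,0.74],[0,0,50,0.88],[0,0,50,1.0]],
])

```text
time_s: 3.6
tool_pos: [465.7, -205.9, 109.4]
tool_rot: [0.384, 0.595, -0.595, -0.38]
contact_force: [0.2, -0.3, 0.1]
grip_width: 85.4
```

Emit:
servo_tool([
  [[0,0,0,0.13],[0,0,0,0.27],[0,0,0,0.41],[0,0,0,0.5],[0,0,0,0.57],[0,0,0,0.57]],
])

```text
time_s: 4.2
tool_pos: [467.2, -207.0, 111.8]
tool_rot: [0.537, 0.465, -0.463, -0.53]
contact_force: [0.4, -0.0, -0.6]
grip_width: 85.4
```

```bash
python3 -c "
from h import *
togo([471,-155,33],1.436)
a=snap('scene','s4')[50:200,240:400,::-1];cv2.imwrite('pics/c4.png',cv2.resize(a,None,fx=4,fy=4,interpolation=2)[:600])
"
```

```text
t 4.2 pos [ 467.2 -207.   111.8] F [ 0.4 -0.  -0.6] j6 [-0.59  0.24  1.83  0.    1.06  2.69]
axes x,y,z [[0.139, 0.99, -0.004], [0.008, -0.005, -1.0], [-0.99, 0.139, -0.009]]
shift [52.4 78.5  4.1]
z heading 3.002 need world yaw -1.566 -> spin about tool y 1.566
```

View pics/c4.png

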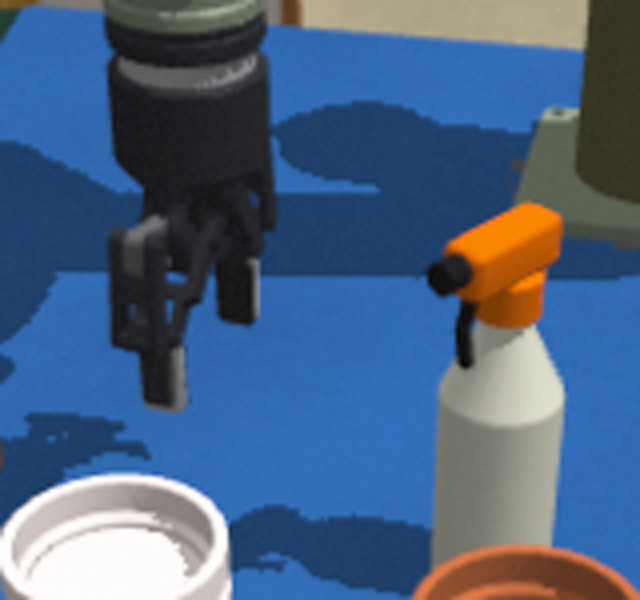

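The narrow-side view, with the fingers at about (275,140), shows couplers slightly wider than the pads and a wide gripper body above them. That rules out a pad-side push with a vertical tool. The lowest reachable contact is the fully open finger's lower knuckle, about 45–50 mm above the table with the tips almost on it. That should slide for moderate friction. I'll turn back, go as low as possible, and make a tiny test push that can be undone, watching for tilt.

Emit:
servo_tool([
  [[0,0,0,-0.1],[0,0,0,-0.24],[0,0,0,-0.38],[0,0,0,-0.52],[0,0,0,-0.66],[0,0,0,-0.8],[0,0,0,-0.9],[0,0,0,-0.95]],
])

```text
time_s: 5.05
tool_pos: [467.6, -207.4, 112.6]
tool_rot: [-0.264, -0.657, 0.658, 0.256]
contact_force: [0.9, 1.2, -0.8]
grip_width: 85.0
```

Emit:
servo_tool([
  [[0,0,0,-0.1],[0,0,0,-0.22],[0,0,0,-0.36],[0,0,0,-0.48],[0,0,0,-0.58],[0,0,0,-0.62],[0,0,0,-0.62],[0,0,0,-0.62]],
])

```text
time_s: 5.85
tool_pos: [468.0, -207.7, 113.3]
tool_rot: [-0.052, -0.703, 0.708, 0.044]
contact_force: [-0.2, 0.0, 0.7]
grip_width: 85.1
```

```bash
python3 -c "
from h import *
togo([467,-182,22],1.436)
"
```

```text
t 5.85 pos [ 468.  -207.7  113.3] F [-0.2  0.   0.7] j6 [-0.59  0.24  1.83  0.    1.06  1.12]
axes x,y,z [[-0.991, 0.134, -0.012], [0.011, -0.007, -1.0], [-0.134, -0.991, 0.005]]
shift [  5.5  91.1 -25.8]
z heading -1.706 need world yaw -0.0 -> spin about tool y 0.0
```

Emit:
servo_tool([
  [[0,15,-8,0],[1,35,-18,0],[2,55,-24,0],[2,72,-24,0],[2,84,-24,0],[2,88,-24,0],[2,88,-24,0]],
])

```text
time_s: 6.55
tool_pos: [470.2, -184.4, 24.9]
tool_rot: [-0.051, -0.703, 0.708, 0.044]
contact_force: [0.8, 0.2, 0.0]
grip_width: 85.6
```

```bash
python3 -c "
from h import *
togo([467,-182,18],1.436)
a=snap('scene','s5')[70:220,250:410,::-1];cv2.imwrite('pics/c5.png',cv2.resize(a,None,fx=4,fy=4,interpolation=2)[:600])
for d in tip_of('bottle','scene'): print(d['p'],w('scene',d['at']))
"
```

```text
t 6.55 pos [ 470.2 -184.4   24.9] F [0.8 0.2 0. ] j6 [-0.55  0.38  1.88 -0.    0.87  1.16]
axes x,y,z [[-0.991, 0.135, -0.011], [0.01, -0.007, -1.0], [-0.135, -0.991, 0.005]]
shift [ 3.5  6.9 -2. ]
z heading -1.706 need world yaw 0.0 -> spin about tool y -0.0
0.83 [485.61908138 -49.24161527   2.12241193]
```

View pics/c5.png

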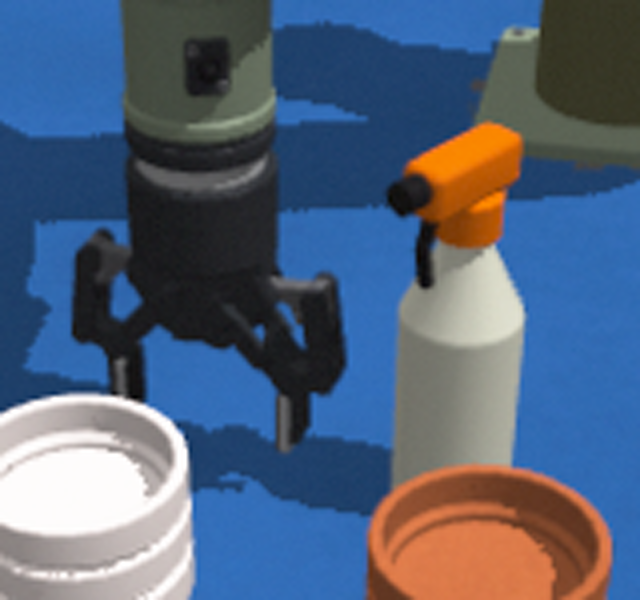

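Emit:
servo_tool([
  [[1,3,-4,0],[2,7,-10,0],[3,9,-16,0],[3,9,-20,0],[3,9,-20,0]],
])

```text
time_s: 7.15
tool_pos: [470.6, -163.8, 16.6]
tool_rot: [-0.052, -0.703, 0.708, 0.043]
contact_force: [0.3, 0.5, 0.6]
grip_width: 85.4
```

Emit:
servo_tool([
  [[0,0,-2,0],[0,0,-4,0],[0,0,-6,0],[0,0,-8,0],[0,0,-10,0],[0,0,-10,0]],
])

```text
time_s: 7.75
tool_pos: [472.0, -154.0, 16.6]
tool_rot: [-0.052, -0.703, 0.708, 0.043]
contact_force: [-0.2, -1.2, 0.7]
grip_width: 85.3
```

```bash
cat >> h.py <<'E'
def crop(cam,name,x0,y0,x1,y1,k=4):
    a=snap(cam,name+"_full")[y0:y1,x0:x1,::-1];cv2.imwrite(f'pics/{name}.png',cv2.resize(a,None,fx=k,fy=k,interpolation=2)[:600,:800])
E
python3 -c "
from h import *
togo([467,-182,18],1.436)
crop('scene','c6',280,70,440,220)
for d in tip_of('bottle','scene'): print(d['p'],w('scene',d['at']))
"
```

```text
t 7.75 pos [ 472.  -154.    16.6] F [-0.2 -1.2  0.7] j6 [-0.49  0.38  1.9  -0.    0.84  1.22]
axes x,y,z [[-0.991, 0.133, -0.013], [0.012, -0.008, -1.0], [-0.133, -0.991, 0.006]]
shift [ 1.2 -1.2 28.5]
z heading -1.704 need world yaw -0.001 -> spin about tool y 0.001
0.74 [487.25339422 -48.96368752   2.30067503]
```

View pics/c6.png

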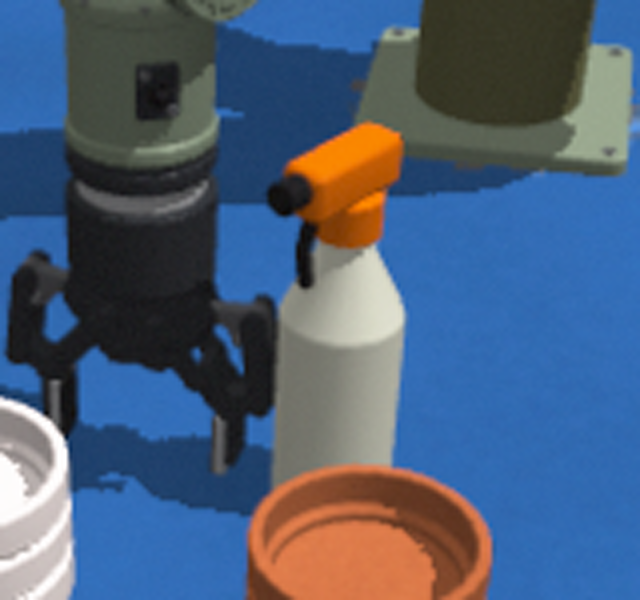

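The knuckle at about (347,170) is now just touching the bottle, with −1.2 N in y. Next is a 5 mm test push.

Emit:
servo_tool([
  [[0,0,-1,0],[0,0,-2,0],[0,0,-3,0],[0,0,-4,0],[0,0,-5,0],[0,0,-5,0]],
])

```text
time_s: 8.45
tool_pos: [472.7, -149.0, 16.6]
tool_rot: [-0.052, -0.703, 0.708, 0.043]
contact_force: [-0.0, -3.4, 0.5]
grip_width: 85.5
```

```bash
python3 -c "
from h import *
togo([467,-182,18],1.436)
crop('scene','c7',280,70,440,220)
for d in tip_of('bottle','scene'): print(d['p'],w('scene',d['at']))
a=cv2.imread('pics/c6_full.png');b=cv2.imread('pics/c7_full.png')
for (x0,y0,x1,y1,n) in ((345,95,390,120,'head'),(346,150,385,190,'body')):
  r=cv2.matchTemplate(b[y0-10:y1+10,x0-10:x1+10],a[y0:y1,x0:x1],cv2.TM_CCOEFF_NORMED);i=np.unravel_index(r.argmax(),r.shape);print(n,i[1]-10,i[0]-10,r.max())
  print(r[i[0],max(0,i[1]-1):i[1]+2])
"
```

```text
t 8.45 pos [ 472.7 -149.    16.6] F [-0.  -3.4  0.5] j6 [-0.48  0.38  1.91 -0.    0.84  1.23]
axes x,y,z [[-0.991, 0.133, -0.013], [0.012, -0.008, -1.0], [-0.133, -0.991, 0.006]]
shift [ 1.2 -1.2 33.5]
z heading -1.705 need world yaw -0.001 -> spin about tool y 0.001
0.72 [489.54064657 -44.91681937   5.70674826]
0.46 [ 458.23891705 -369.34387739   -0.5531045 ]
head 3 0 0.9815071
[0.9634959 0.9815071 0.9519586]
body 2 0 0.98264366
[0.92181855 0.98264366 0.96234447]
```

View pics/c7.png

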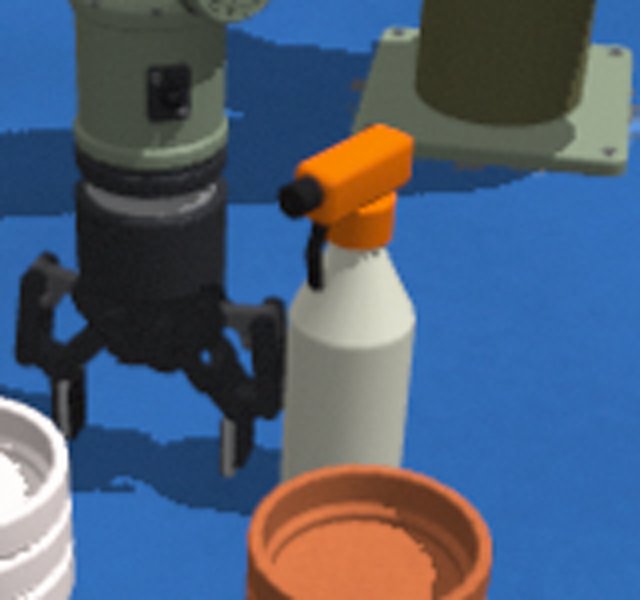

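Head and body both moved about 2–3 px, while pure tipping would have moved the head about 8 px. So the bottle is sliding and staying upright. I'll carry on slowly.

Emit:
servo_tool([
  [[0,0,-2,0],[0,0,-4,0],[0,0,-6,0],[0,0,-8,0],[0,0,-10,0],[0,0,-12,0],[0,0,-14,0],[0,0,-15,0]],
])

```text
time_s: 9.35
tool_pos: [474.7, -133.9, 16.5]
tool_rot: [-0.052, -0.703, 0.708, 0.043]
contact_force: [-1.2, -3.1, 0.3]
grip_width: 85.2
```

```bash
cat >> h.py <<'E'
NECK=np.r_[cyl(14,150),cyl(14,160)]
def bfit(cam):
    """tilt from body edges: fit left/right edges via networks mask rows"""
    o=outline_of('bottle',cam)
    if not o: return None
    m=np.array(o[0]["mask"]); im=cv2.imread
    return m
def chk(n,box=(280,70,440,220)):
    s=manip.get_state(); print("t",round(s["time_s"],2),"pos",s["tool_pos"].round(1),"F",s["contact_force"].round(1))
    crop('scene',n,*box)
    for d in tip_of('bottle','scene')[:1]: print("scene tip",round(d['p'],2),w('scene',d['at']).round(1))
    m=bfit('scene')
    if m is not None:
        rows=np.where(m.any(1))[0]; c=[]
        # axis: centre columns of white body rows (exclude head rows: top 70 px)
        for r in rows:
            k=np.where(m[r])[0]; c.append((r,k.min(),k.max()))
        c=np.array(c); wd=c[:,2]-c[:,1]; good=c[len(c)//2:-6]
        f=np.polyfit(good[:,0],(good[:,1]+good[:,2])/2,1); print("axis slope px/px",f[0].round(4),"rows",good[0,0],good[-1,0],"width",np.median(wd[len(c)//2:]))
        # compare to vertical line at tip
    return
def vert(p):
    a=proj('scene',[[p[0],p[1],40],[p[0],p[1],100]]); return (a[1,0]-a[0,0])/(a[1,1]-a[0,1])
E
python3 -c "
from h import *
chk('c8'); print(vert([488,-33]))"
```

```text
t 9.35 pos [ 474.7 -133.9   16.5] F [-1.2 -3.1  0.3]
scene tip 0.77 [491.5 -29.5   3.2]
axis slope px/px -0.0828 rows 145 180 width 30.0
-0.08219287912690657
```

View pics/c8.png

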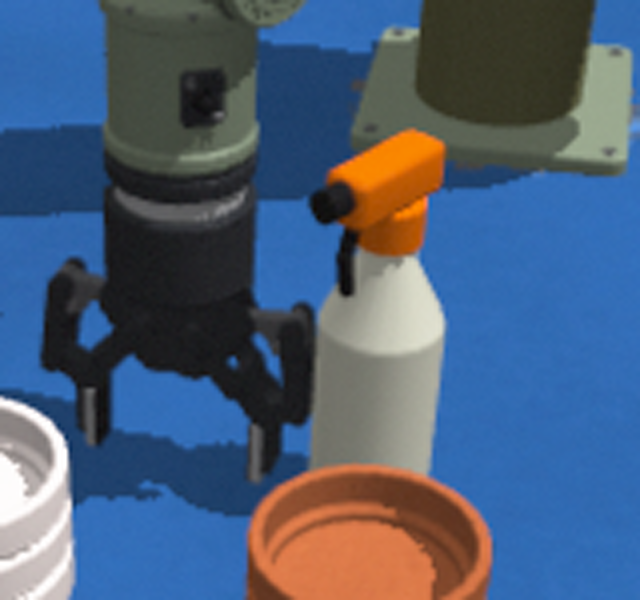

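Upright: the measured axis slope of −0.083 matches the −0.082 expected for a vertical bottle. Continuing the push.

Emit:
servo_tool([
  [[0,0,-2,0],[0,0,-5,0],[0,0,-8,0],[0,0,-11,0],[0,0,-14,0],[0,0,-17,0],[0,0,-20,0],[0,0,-23,0]],
])

```text
time_s: 10.3
tool_pos: [477.9, -110.9, 16.4]
tool_rot: [-0.052, -0.703, 0.708, 0.043]
contact_force: [-0.3, -3.7, 2.7]
grip_width: 85.5
```

Emit:
servo_tool([
  [[0,0,-3,0],[0,0,-6,0],[0,0,-9,0],[0,0,-12,0],[0,0,-15,0],[0,0,-18,0],[0,0,-21,0],[0,0,-24,0]],
])

```text
time_s: 11.1
tool_pos: [481.1, -86.9, 16.2]
tool_rot: [-0.052, -0.703, 0.708, 0.043]
contact_force: [-0.8, -4.2, 2.5]
grip_width: 85.4
```

```bash
python3 -c "
from h import *
chk('c9',(290,70,450,220)); print(vert([495,18]))
togo([0,0,17],1.436)"
```

```text
t 11.1 pos [481.1 -86.9  16.2] F [-0.8 -4.2  2.5]
scene tip 0.61 [500.7  17.9   3.6]
axis slope px/px 0.1259 rows 157 201 width 30.0
-0.1287176438801868
t 11.25 pos [480.9 -86.5  16. ] F [ 0.1 -1.   0.7] j6 [-0.35  0.37  1.92 -0.    0.84  1.35]
axes x,y,z [[-0.991, 0.133, -0.013], [0.012, -0.007, -1.0], [-0.133, -0.991, 0.005]]
shift [488.1  -7.3 -21.6]
z heading -1.705 need world yaw -0.001 -> spin about tool y 0.001
```

View pics/c9.png

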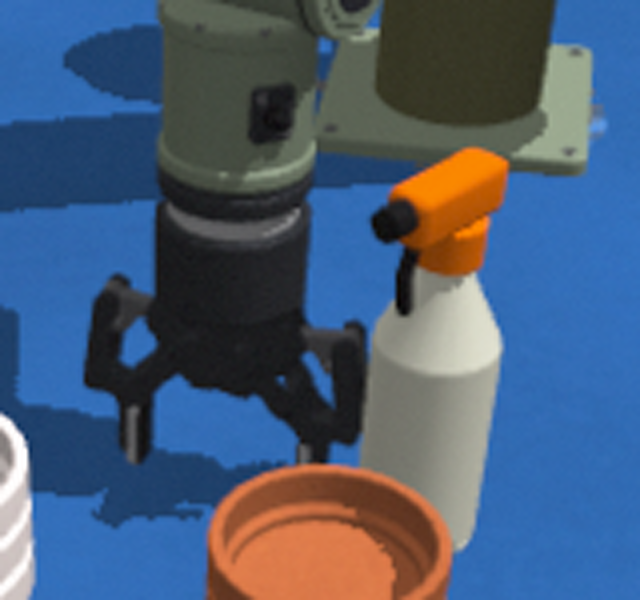

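Still upright: the right body edge slope is about −0.13, as expected. The bottle drifts about 4 mm toward +x, so I'll shift the tool gently while pushing on.

Emit:
servo_tool([
  [[0,0,-2,0],[-1,0,-5,0],[-1,0,-8,0],[-2,0,-12,0],[-2,0,-16,0],[-3,0,-20,0],[-3,0,-24,0],[-4,0,-28,0]],
])

```text
time_s: 12.05
tool_pos: [488.6, -58.9, 15.9]
tool_rot: [-0.051, -0.703, 0.708, 0.043]
contact_force: [-0.9, -3.4, 2.4]
grip_width: 85.4
```

Emit:
servo_tool([
  [[0,0,-4,0],[0,0,-8,0],[0,0,-12,0],[0,0,-16,0],[0,0,-20,0],[0,0,-24,0],[0,0,-28,0],[0,0,-30,0]],
])

```text
time_s: 12.85
tool_pos: [492.6, -28.7, 15.7]
tool_rot: [-0.051, -0.703, 0.708, 0.043]
contact_force: [0.3, -4.4, 2.8]
grip_width: 85.5
```

```bash
python3 -c "
from h import *
chk('c10',(320,80,480,230)); print(vert([505,75]))
togo([0,0,17],1.436)"
```

```text
t 12.85 pos [492.6 -28.7  15.7] F [ 0.3 -4.4  2.8]
scene tip 0.8 [ 5.069e+02  7.420e+01 -5.000e-01]
axis slope px/px -0.1728 rows 165 211 width 32.0
-0.18390869188952383
t 13.0 pos [492.4 -28.7  15.5] F [-1.  -1.6  1.5] j6 [-0.23  0.38  1.91 -0.    0.84  1.48]
axes x,y,z [[-0.991, 0.133, -0.012], [0.011, -0.006, -1.0], [-0.133, -0.991, 0.005]]
shift [491.8  -7.2  37.2]
z heading -1.704 need world yaw -0.001 -> spin about tool y 0.001
```

View pics/c10.png

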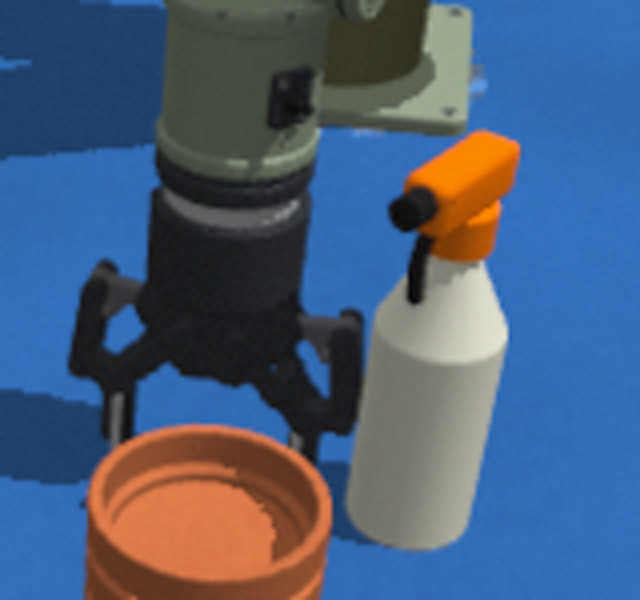

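Emit:
servo_tool([
  [[0,0,-3,0],[0,0,-7,0],[0,0,-11,0],[0,0,-15,0],[0,0,-19,0],[0,0,-23,0],[0,0,-27,0],[0,-1,-31,0]],
])

```text
time_s: 13.8
tool_pos: [496.2, 2.6, 16.1]
tool_rot: [-0.051, -0.704, 0.707, 0.043]
contact_force: [0.1, -2.4, 0.5]
grip_width: 85.8
```

Emit:
servo_tool([
  [[0,0,-4,0],[0,0,-8,0],[0,0,-12,0],[0,0,-16,0],[0,0,-20,0],[0,0,-24,0],[0,0,-28,0],[0,0,-32,0]],
])

```text
time_s: 14.6
tool_pos: [500.5, 34.6, 16.0]
tool_rot: [-0.051, -0.704, 0.707, 0.043]
contact_force: [-1.0, -2.6, 0.1]
grip_width: 85.4
```

```bash
python3 -c "
from h import *
chk('c11',(350,80,510,230)); print(vert([515,138]))
snap('top','t11')
for d in tip_of('bottle','top'): print(d['p'],w('top',d['at']))
togo([0,0,17],1.436)"
```

```text
t 14.6 pos [500.5  34.6  16. ] F [-1.  -2.6  0.1]
scene tip 0.79 [516.3 137.    3.2]
axis slope px/px -0.2433 rows 172 218 width 32.0
-0.24931768391516174
0.5 [516.01586722 138.08244704  -2.95542796]
t 14.85 pos [500.4  34.6  15.9] F [ 0.1 -0.5 -0.9] j6 [-0.1   0.39  1.89 -0.01  0.85  1.61]
axes x,y,z [[-0.991, 0.133, -0.011], [0.01, -0.005, -1.0], [-0.133, -0.991, 0.004]]
shift [491.3  -6.1 100.9]
z heading -1.704 need world yaw -0.001 -> spin about tool y 0.001
```

View pics/c11.png

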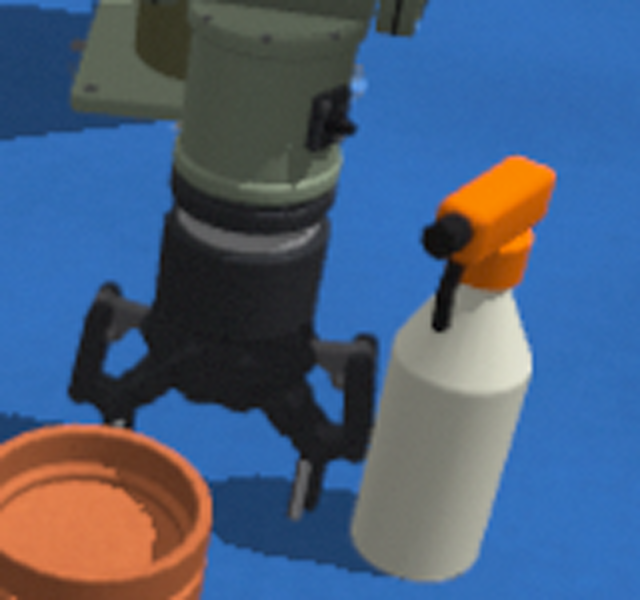

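View pics/t11.png

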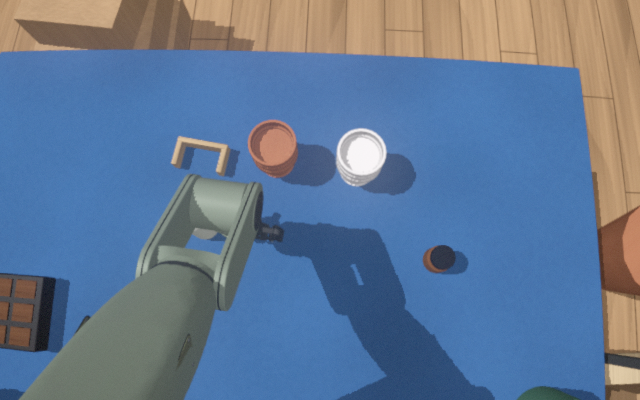

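Upright at about (516,138). It needs about 46 mm more to reach the bay axis line.

Emit:
servo_tool([
  [[0,0,-2,0],[0,0,-5,0],[0,0,-8,0],[0,0,-12,0],[0,0,-16,0],[0,0,-20,0],[0,0,-23,0],[0,0,-26,0]],
])

```text
time_s: 15.65
tool_pos: [503.9, 60.6, 15.8]
tool_rot: [-0.051, -0.704, 0.707, 0.043]
contact_force: [-0.4, -3.3, 1.1]
grip_width: 85.1
```

Emit:
servo_tool([
  [[0,0,-3,0],[0,0,-6,0],[0,0,-9,0],[0,0,-12,0],[0,0,-15,0],[0,0,-17,0],[0,0,-19,0],[0,0,-20,0]],
])

```text
time_s: 16.45
tool_pos: [506.6, 80.6, 15.8]
tool_rot: [-0.051, -0.704, 0.707, 0.043]
contact_force: [-1.7, -3.9, 1.0]
grip_width: 85.4
```

Emit:
servo_tool([
  [[0,0,2,0],[0,0,8,0],[0,0,20,0],[0,-10,35,0],[0,-40,50,0],[0,-85,60,0],[0,-130,60,0],[0,-165,60,0]],
])

```text
time_s: 17.25
tool_pos: [497.3, 20.8, 183.6]
tool_rot: [-0.052, -0.704, 0.707, 0.043]
contact_force: [0.4, -1.3, 0.6]
grip_width: 85.3
```

```bash
python3 -c "
from h import *
chk('c12',(360,80,520,230)); print(vert([521,185]))
im=snap('top','t12')
for d in tip_of('bottle','top'): print(d['p'],w('top',d['at']))
togo([420,200,180],-.16)"
```

```text
t 17.25 pos [497.3  20.8 183.6] F [ 0.4 -1.3  0.6]
scene tip 0.77 [523.3 185.    2.5]
axis slope px/px -0.2673 rows 178 225 width 35.0
-0.30106321312104634
0.72 [520.34596655 183.80228426  -3.24991816]
t 17.5 pos [496.2  21.6 180.3] F [-0.3 -0.3  0.3] j6 [-0.13  0.11  1.82 -0.    1.2   1.58]
axes x,y,z [[-0.991, 0.133, -0.01], [0.009, -0.005, -1.0], [-0.133, -0.991, 0.004]]
shift [  99.3   -1.3 -166.6]
z heading -1.705 need world yaw 1.545 -> spin about tool y -1.545
```

View pics/c12_full.png

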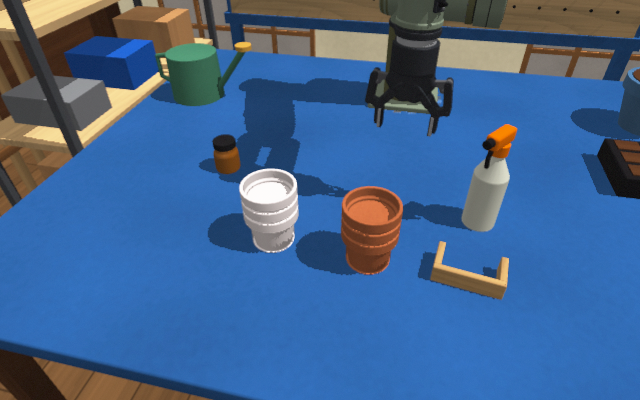

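Bottle at about (522,184.5), upright at (482,190) px and on the bay axis line. The pots and jar look unmoved. Next I'll go round behind it at height: −x first, then +y while turning.

Emit:
servo_tool([
  [[20,0,3,0],[50,0,7,-0.05],[80,0,11,-0.15],[105,0,10,-0.28],[118,0,-5,-0.42],[124,0,-35,-0.56],[128,0,-70,-0.7],[132,0,-100,-0.8]],
])

```text
time_s: 18.3
tool_pos: [376.8, 139.2, 176.5]
tool_rot: [0.232, -0.665, 0.67, -0.234]
contact_force: [0.1, 0.7, 0.4]
grip_width: 85.5
```

```bash
python3 -c "
from h import *
togo([384,206.5,180],-.16)"
```

```text
t 18.3 pos [376.8 139.2 176.5] F [0.1 0.7 0.4] j6 [ 0.14 -0.09  2.03 -0.01  1.2   1.05]
axes x,y,z [[-0.784, -0.621, -0.0], [0.005, -0.006, -1.0], [0.621, -0.784, 0.008]]
shift [-47.4  -3.8 -48.3]
z heading -0.9 need world yaw 0.74 -> spin about tool y -0.74
```

Emit:
servo_tool([
  [[-10,0,-10,-0.12],[-22,0,-22,-0.26],[-34,0,-35,-0.4],[-42,0,-43,-0.52],[-47,0,-48,-0.62],[-47,0,-48,-0.7],[-47,0,-48,-0.74],[-47,0,-48,-0.74]],
])

```text
time_s: 19.1
tool_pos: [382.3, 205.5, 173.9]
tool_rot: [0.46, -0.536, 0.54, -0.457]
contact_force: [-0.2, 0.0, -0.6]
grip_width: 85.2
```

```bash
python3 -c "
from h import *
for c in('scene','top'):
  snap(c,c+'13')
  for t in ('bottle','bay'):
    for d in tip_of(t,c)[:1]: print(c,t,d['p'],w(c,d['at']))
m=[]
u=np.array([np.cos(-.16),np.sin(-.16)])
togo([522-135*u[0],184.4-135*u[1],30],-.16)"
```

```text
scene bottle 0.74 [524.44031934 183.55660501   0.96046649]
scene bay 0.87 [656.74477063 162.50155823  -1.14361891]
top bottle 0.94 [524.483596   185.6762199   -3.71723792]
top bay 0.93 [655.13800436 162.9902825    0.72841394]
t 19.4 pos [383.6 205.8 175.8] F [ 0.6 -0.7 -0.2] j6 [ 0.3  -0.01  1.95 -0.01  1.19  0.46]
axes x,y,z [[-0.16, -0.987, 0.005], [0.004, -0.006, -1.0], [0.987, -0.16, 0.005]]
shift [ -1.7 145.8   4.3]
z heading -0.161 need world yaw 0.001 -> spin about tool y -0.001
```

View pics/top13.png

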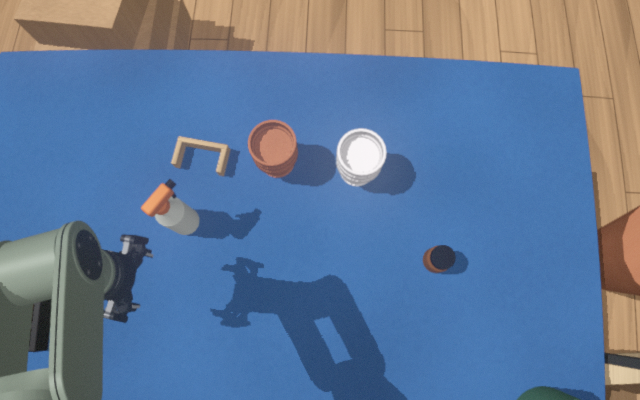

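The view at top (178,215) shows the bottle standing below the bay's mouth, with the gripper lined up behind it. Descending.

Emit:
servo_tool([
  [[0,20,0,0],[0,50,0,0],[-1,85,0,0],[-1,115,0,0],[-1,140,0,0],[-1,152,3,0],[-1,157,6,0],[-1,158,8,0]],
])

```text
time_s: 20.2
tool_pos: [392.6, 204.5, 17.6]
tool_rot: [0.458, -0.536, 0.541, -0.458]
contact_force: [0.0, -0.3, 0.4]
grip_width: 85.5
```

```bash
python3 -c "
from h import *
togo([523-104*.987,184.6+104*.159,16],-.16)"
```

```text
t 20.2 pos [392.6 204.5  17.6] F [ 0.  -0.3  0.4] j6 [ 0.29  0.3   2.03 -0.01  0.82  0.46]
axes x,y,z [[-0.161, -0.987, 0.005], [0.004, -0.006, -1.0], [0.987, -0.161, 0.005]]
shift [-1.1  1.7 27.9]
z heading -0.161 need world yaw 0.001 -> spin about tool y -0.001
```

Emit:
servo_tool([
  [[0,0,4,0],[-1,1,9,0],[-1,1,14,0],[-1,1,18,0],[-1,1,21,0],[-1,1,24,0],[-1,1,26,0],[-1,1,28,0]],
])

```text
time_s: 21.0
tool_pos: [419.3, 200.9, 16.4]
tool_rot: [0.459, -0.537, 0.541, -0.457]
contact_force: [-4.4, 1.1, 2.2]
grip_width: 85.5
```

Emit:
servo_tool([
  [[0,0,2,0],[0,0,4,0],[0,0,6,0],[0,0,8,0],[0,0,10,0],[0,0,12,0],[0,0,13,0],[0,0,14,0]],
])

```text
time_s: 21.8
tool_pos: [433.2, 198.6, 16.4]
tool_rot: [0.459, -0.537, 0.541, -0.457]
contact_force: [-2.7, 1.2, 0.7]
grip_width: 85.4
```

```bash
cat >> h.py <<'E'
def bayrel(p,bay=(655.2,162.4),a=-.16):
    c,s=np.cos(a),np.sin(a); dx,dy=p[0]-bay[0],p[1]-bay[1]; return np.array([c*dx+s*dy,-s*dx+c*dy]).round(1)
def chk2(n):
    s=manip.get_state(); print("t",round(s["time_s"],2),"pos",s["tool_pos"].round(1),"bayrel",bayrel(s["tool_pos"]),"F",s["contact_force"].round(1))
    for c in('scene','top'):
        im=snap(c,n+c)
        for d in tip_of('bottle',c)[:1]: p=w(c,d['at']); print(c,round(d['p'],2),p.round(1),"bayrel",bayrel(p))
    a=cv2.imread(f'pics/{n}scene.png')[130:330,380:560];b=cv2.imread(f'pics/{n}top.png')[110:310,120:300]
    cv2.imwrite(f'pics/{n}.png',cv2.resize(np.hstack([a,b]),None,fx=2.2,fy=2.2,interpolation=2))
E
python3 -c "
from h import *
chk2('d1')"
```

```text
t 21.8 pos [433.2 198.6  16.4] bayrel [-225.     0.4] F [-2.7  1.2  0.7]
scene 0.82 [539.6 181.9   1.2] bayrel [-117.3    0.9]
top 0.63 [ 5.371e+02  1.822e+02 -5.000e-01] bayrel [-119.7    0.7]
```

View pics/d1.png

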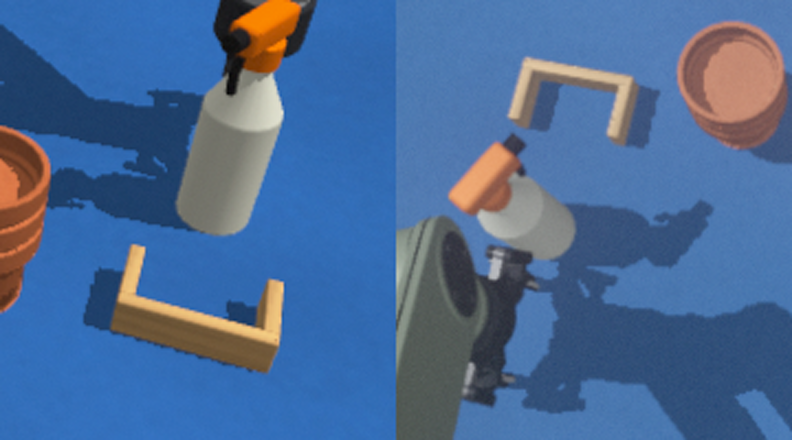

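The bottle at (230,190) in this crop is upright and heading at the mouth. It sits at about (−118.5, 0.8) mm in the bay frame.

Emit:
servo_tool([
  [[0,0,2,0],[0,0,5,0],[0,0,9,0],[0,0,13,0],[0,0,17,0],[0,0,21,0],[0,0,25,0],[0,0,28,0]],
])

```text
time_s: 22.8
tool_pos: [461.3, 194.0, 16.5]
tool_rot: [0.459, -0.537, 0.541, -0.457]
contact_force: [-2.8, 0.3, 1.0]
grip_width: 85.3
```

Emit:
servo_tool([
  [[0,0,3,0],[0,0,6,0],[0,0,10,0],[0,0,14,0],[0,0,18,0],[0,0,22,0],[0,0,25,0],[0,0,28,0]],
])

```text
time_s: 23.6
tool_pos: [489.2, 189.5, 16.6]
tool_rot: [0.459, -0.537, 0.541, -0.457]
contact_force: [-1.6, 0.7, 0.7]
grip_width: 85.4
```

```bash
python3 -c "
from h import *
chk2('d2')"
```

```text
t 23.6 pos [489.2 189.5  16.6] bayrel [-168.2    0.3] F [-1.6  0.7  0.7]
scene 0.73 [596.1 172.1   3.4] bayrel [-59.9   0.1]
top 0.58 [596.3 172.3  -2.1] bayrel [-59.8   0.4]
```

View pics/d2.png

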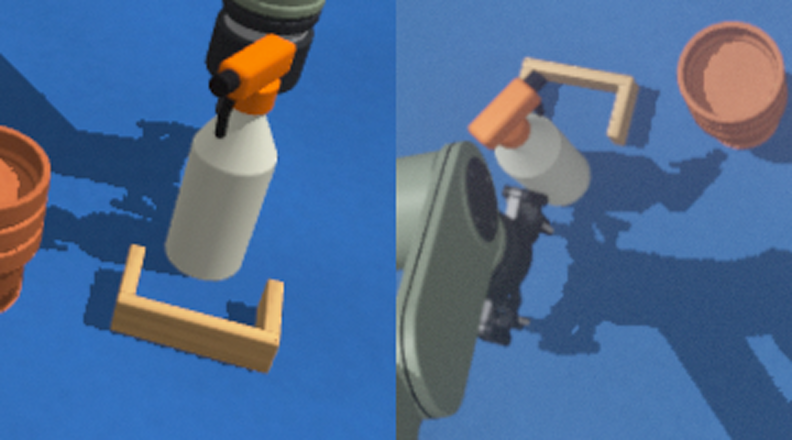

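Centred at (−60, 0.2) and upright, entering the mouth.

Emit:
servo_tool([
  [[0,0,2,0],[0,0,5,0],[0,0,9,0],[0,0,13,0],[0,0,17,0],[0,0,21,0],[0,0,25,0],[0,0,28,0]],
])

```text
time_s: 24.6
tool_pos: [517.3, 184.9, 16.6]
tool_rot: [0.459, -0.536, 0.541, -0.457]
contact_force: [-2.8, -0.0, 0.5]
grip_width: 85.4
```

Emit:
servo_tool([
  [[0,0,2,0],[0,0,4,0],[0,0,7,0],[0,0,10,0],[0,0,13,0],[0,0,16,0],[0,0,18,0],[0,0,19,0]],
])

```text
time_s: 25.4
tool_pos: [536.4, 181.8, 16.8]
tool_rot: [0.459, -0.536, 0.541, -0.457]
contact_force: [-3.5, 0.1, 1.6]
grip_width: 85.4
```

```bash
python3 -c "
from h import *
chk2('d3')"
```

```text
t 25.4 pos [536.4 181.8  16.8] bayrel [-120.4    0.2] F [-3.5  0.1  1.6]
scene 0.83 [640.1 163.4   1.5] bayrel [-15.1  -1.4]
top 0.79 [638.5 164.3  -3.5] bayrel [-16.8  -0.8]
```

View pics/d3.png

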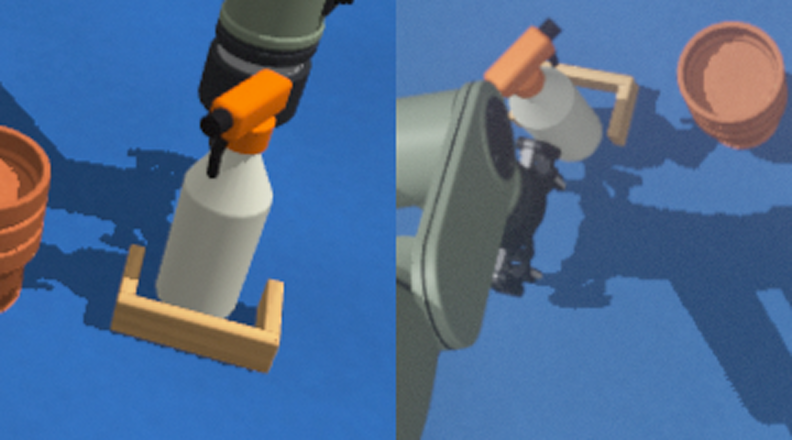

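Upright at about x = −15.5. Now small steps while watching the force.

Emit:
servo_tool([
  [[0,0,1,0],[0,0,3,0],[0,0,5,0],[0,0,7,0],[0,0,9,0],[0,0,10,0],[0,0,11,0],[0,0,12,0]],
])

```text
time_s: 26.4
tool_pos: [548.0, 179.9, 16.6]
tool_rot: [0.459, -0.536, 0.541, -0.457]
contact_force: [-2.9, 0.5, 1.6]
grip_width: 85.5
```

Emit:
servo_tool([
  [[0,0,1,0],[0,0,2,0],[0,0,3,0],[0,0,3,0]],
])

```text
time_s: 26.8
tool_pos: [551.2, 179.4, 16.7]
tool_rot: [0.459, -0.536, 0.541, -0.457]
contact_force: [-2.1, -0.4, 1.3]
grip_width: 85.5
```

```bash
python3 -c "
from h import *
chk2('d4')"
```

```text
t 26.8 pos [551.2 179.4  16.7] bayrel [-105.4    0.2] F [-2.1 -0.4  1.3]
scene 0.6 [656.1 164.8   1. ] bayrel [0.5 2.6]
top 0.6 [653.8 161.6  -2.9] bayrel [-1.3 -1. ]
```

View pics/d4.png

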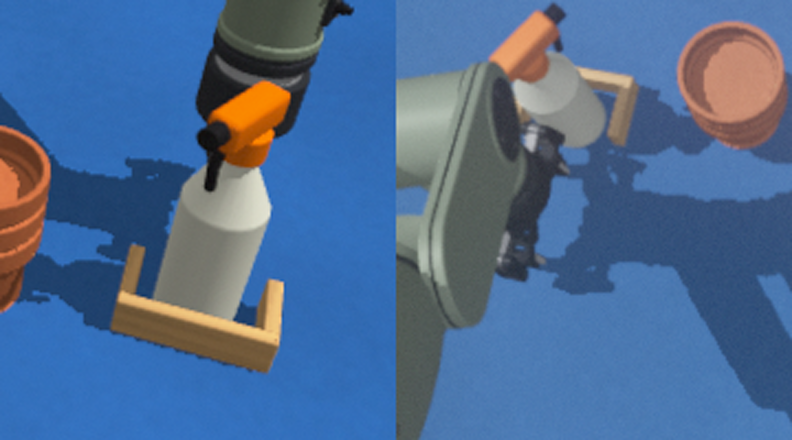

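At about x = 0. I'll nudge it a few millimetres more to reach the batten, stopping when the force rises.

Emit:
servo_tool([
  [[0,0,1,0],[0,0,2,0],[0,0,2,0]],
])

```text
time_s: 27.3
tool_pos: [553.2, 179.0, 16.6]
tool_rot: [0.459, -0.536, 0.541, -0.457]
contact_force: [-2.8, 1.0, 0.1]
grip_width: 85.2
```

Emit:
servo_tool([
  [[0,0,1,0],[0,0,1.5,0],[0,0,1.5,0]],
])

```text
time_s: 27.6
tool_pos: [554.8, 178.8, 16.7]
tool_rot: [0.459, -0.536, 0.541, -0.457]
contact_force: [-2.0, 0.4, -0.6]
grip_width: 85.4
```

```bash
python3 -c "
from h import *
chk2('d5')"
```

```text
t 27.6 pos [554.8 178.8  16.7] bayrel [-101.7    0.2] F [-2.   0.4 -0.6]
scene 0.78 [6.585e+02 1.590e+02 5.000e-01] bayrel [ 3.8 -2.8]
top 0.76 [660.4 161.4  -2.6] bayrel [ 5.3 -0.2]
```

View pics/d5.png

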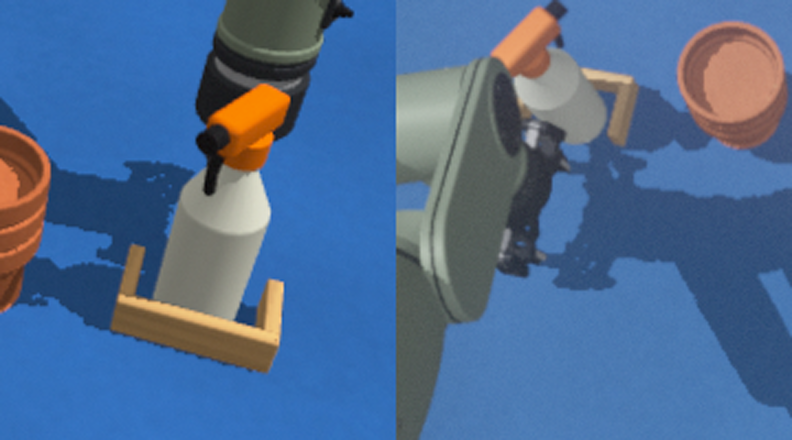

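Emit:
servo_tool([
  [[0,0,1,0],[0,0,1.5,0],[0,0,1.5,0]],
])

```text
time_s: 28.1
tool_pos: [554.9, 178.7, 16.5]
tool_rot: [0.459, -0.537, 0.54, -0.457]
contact_force: [-7.4, 1.4, 3.8]
grip_width: 85.7
```

The force jumped to 7.4 N and the tool stopped advancing, so the bottle is home. Backing off gently.

Emit:
servo_tool([
  [[0,0,-0.5,0],[0,0,-1,0],[0,0,-2,0],[0,0,-5,0],[0,0,-12,0],[0,0,-25,0],[0,0,-45,0],[0,0,-60,0]],
])

```text
time_s: 28.9
tool_pos: [493.4, 188.5, 16.1]
tool_rot: [0.46, -0.537, 0.54, -0.456]
contact_force: [-0.4, 0.5, 0.5]
grip_width: 85.1
```

Emit:
servo_tool([
  [[0,-10,-20,0],[0,-30,-35,0],[0,-60,-45,0],[0,-80,-50,0],[0,-90,-50,0],[0,-90,-50,0]],
])

```text
time_s: 29.5
tool_pos: [444.9, 197.5, 107.6]
tool_rot: [0.459, -0.537, 0.541, -0.457]
contact_force: [0.4, -0.3, -0.2]
grip_width: 85.3
```

```bash
python3 -c "
from h import *
chk2('d6')
for c in('scene','top'):
  for t in ('pots_white','pots_clay','jar','bay'):
    for d in tip_of(t,c)[:1]: print(c,t,w(c,d['at']).round(1))
m=bfit('scene')
r=np.where(m.any(1))[0]; g=[(k,np.where(m[k])[0].mean()) for k in r[len(r)//2:-16]]
print(np.polyfit(*np.array(g).T,1)[0],vert([657,162]))
"
```

```text
t 29.5 pos [444.9 197.5 107.6] bayrel [-213.2    1.2] F [ 0.4 -0.3 -0.2]
scene 0.61 [662.6 158.5   3.4] bayrel [ 8.  -2.7]
top 0.75 [659.  163.3  -0.8] bayrel [3.6 1.4]
scene pots_white [ 655.  -189.2   -1.6]
scene pots_clay [666.2 -13.3   4.3]
scene bay [656.1 164.4  -1.6]
top pots_white [ 655.6 -195.    -2.2]
top pots_clay [670.1  -7.4  -3.8]
top jar [ 458.1 -370.9   -1.4]
top bay [657.4 164.7  -0.8]
-0.30014224751066876 -0.31243729878628373
```

View pics/d6scene.png

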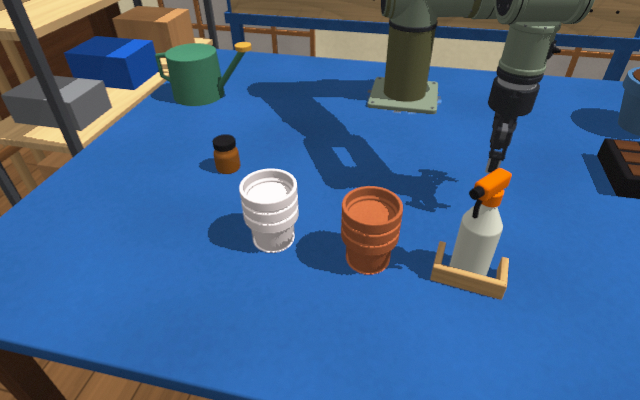

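View pics/d6top.png

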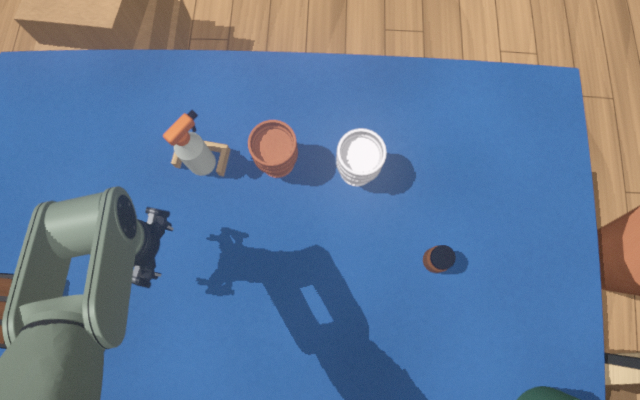

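The bottle stands upright in the bay, at (477,240) px in the scene view and (195,150) px in the top view. The gripper is clear of it. The pots and jar show at the same pixels as at the start. Handing in.

```bash
python3 -c "
from h import *
print(manip.finish_job())"
```

```text
the job is handed in; nothing more can be done
None
```

The bottle is standing upright in the bay against the back batten, and I handed the job in at about 30 s. I slid it along +y to the bay's axis line, then along the bay's x into the bay. Contact with the batten showed as the force rising from about 2 N to 7.4 N with the tool stopped. I then backed the gripper off.

**Push height:** I could not push within 30 mm of the table as you asked. With the tool fixed pointing down, the gripper's outer knuckles reach the bottle before the fingertips do, so contact was at roughly 45–50 mm. That height is estimated from pictures, not measured. I made a 5 mm test push first and checked tilt in the pictures along the way. The bottle slid without visible tipping throughout.

**Last checks:**
- **Bottle position:** the scene camera put it at x = +8.0, y = −2.7 mm in the bay frame and the top camera at x = +3.6, y = +1.4 mm. They differ by about 4 mm, which is within the networks' error, and both are inside the limits.
- **Upright:** the axis slope in the scene picture was −0.300, against −0.312 for a vertical bottle.
- **Pots and jar:** estimates were within about 5 mm of the first ones, which is within noise, and they looked unmoved in the pictures. The scene camera missed the jar at the end, so its position comes from the top camera only.
- **Robot:** the gripper was clear of everything, with wrist force about 0.

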